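# Fit the stop pin into the microscope's sprung stage by feel

## Robot

A 6-joint arm with a two-finger parallel gripper is mounted at the origin on the work surface. World frame = base frame: x ahead of the robot, y to its left, z up, the work surface at z = 0. Lengths are in m, angles in degrees, forces in N, time in s.
With the tool pointing down it reaches from about 0.25 to 0.775 m from the base axis. Payload 4 kg.
Tool frame: the origin (TCP) lies at the very end of the fingers, on their centre line; the grasp point (between the pads) lies 19 mm behind it (ctrl.pinch_z is the z of the grasp point in the tool frame, in m); z points along the fingers, y is the line along which they close (so a half turn about z gives the same grasp; the last joint's range is limited). The gripper opens to 85 mm and grips with 20 to 120 N. Pads are 22 mm wide; open, the fingers measure 114 mm over their backs; the gripper's body (76 mm by 85 mm) begins 54 mm behind the grasp point. The pads swing forward as they close: fully open they stand 13 mm farther back than shut.
Start: joints at [58.493, 4.996, 78.535, -0, 96.463, -5.907], TCP at [0.238, 0.496, 0.231] pointing down, gripper open.
Joint ranges: [-177.83, 177.83], [-43.37, 116.18], [15.69, 146.23], [-61.86, 241.86], [9.47, 152.12], [-147.06, 147.06]. Speed limits (degrees/s): [159.86, 159.86, 180, 180, 180, 180].

## Interface

Orientations are given as a 3x3 rotation matrix whose columns are the frame's x, y, z axes.
In Python, from workcell import ctrl gives the robot as it stands.
- The arm moves only by the tool carry_out, never from a script. Its argument "commands" is one flat list of numbers, 7 for each row, row after row: the shift along the tool's x, y, z in m, then the turn, a rotation vector about the tool's x, y, z in rad, then the gripper's target within -1 to 1 (shut at 1, half-way at 0, fully open at -1). A call has exactly 5 rows; each row shifts and turns the commanded pose from where the row before left it, along the tool's axes as they then stand; what a row does not reach is not made up. A row lasts 1/12 s, in which the tool goes at most 41.7 mm and 7.16 degrees, less where a joint would pass 70% of its speed; a pose out of reach is approached as far as the arm can. A call with a gripper value outside its range is refused whole. The fingers move at their own pace and stop on an object; "grip_force" is the grip in N (left out, the last holds). Time passes only in rows, so rows that do not move let the fingers close, or fill a call up. It gives the time, the measured TCP pose, the force, the opening and the grip force at its end, in the units of the state.
- ctrl.observe(): the state, without advancing time (a new reading comes with each control period).
- ctrl.capture(name): name is "scene" or "top"; returns a dict with "img" (420x560x3 uint8, blue, green, red), "fx", "fy", "cx", "cy" (pixels), "k1" (the pictures are not rectified: a ray, as slopes to the right and down, at radius r is drawn at 1 + k1 r^2 times it, then the intrinsics apply), "world_to_cam" (4x4, takes a point from world to camera coordinates). Camera axes: x right, y up, looking along -z (the intrinsics and any distortion apply to the point x, -y, -z); pixel columns grow to the right and rows downward; lengths in m; the calibration is good to about 2 mm. A picture is of the moment at which its call begins. There is no depth.
- ctrl.close_job(): hands the job in; it is judged then, once.
The state is a dict: "time_s": time; "joint_pos": joint angles; "joint_vel": joint speeds; "joint_torque": joint torques, N m; "tool_pos": TCP position; "ee_rot": TCP orientation; "wrist_force": force on the tool from outside, world axes, zero at the start; "wrist_torque": the same for the moment, N m; "finger_gap": opening from 0.0 (shut) to 1.0 (fully open); "finger_force": force on a finger pad.
Only numpy, scipy, OpenCV 4.12 (cv2) and the standard library are available. Lean on these libraries where they do the work, as an engineer would, in place of code of your own. Each camera call takes 0.05 s, during which the arm holds its last target. There are 200 camera calls.

## Task

Take the red-headed stop pin out of the parking block and fit it into the black sprung plate of the microscope stage, upright and fully home with its collar flat on the plate, then let go. The plate has one plain unmarked hole somewhere along its long centre line, black on black: feel for it by sliding the pin's tip lightly along that line until it drops in. Be gentle: the springs must never be pushed near the bottom of their travel and the pin must never be forced against the stage; leave everything else where it stands.

Things in the scene. Friction and masses are not known exactly. Their poses are not given: they have to be found in the camera images.
- red_pin: Loose stop pin, about 60 g, upright in a hole of the block. Square red head 20 x 20 x 44 mm tall; origin at the centre of the head, x and y square to its flats, z up. Below the head a round steel collar 26 mm across and 4 mm thick (22 to 26 mm below the origin), then a 10 mm round shank 15 mm long, bevelled 1.2 to 1.5 mm at its tip, 41 mm below the origin.
- red_pin_tip (a point): centre of the end face of the red pin's shank, 41 mm below the centre of its head; same axes as the pin.
- plate_mid (a point): Fixed point at the centre of the stage, on the black plate's top surface at rest, 42 mm above the table. y runs along the plate's long centre line, x across, z up. The plate has one blind round hole, 12 mm across, mouth bevelled 1.5 mm, 18 mm deep, at x = 0 and y anywhere from -26 to +26 mm, different every time, marked by nothing.
- plate (a joint): How far the black plate is pushed down on its springs, in m: 0 at rest, bottoms out at 0.012. It needs 1.5 N to start and 0.6 N more for each mm (4.5 N at 5 mm, 7.5 N at 10 mm), and springs back up when the load goes. Sideways it does not give.
- block: Parking block, aluminium, 190 (x) x 60 (y) x 30 mm high, fixed to the table; origin at the centre of its underside. Three holes along its x axis at -65, 0 and 65 mm, 11.5 mm across and 18 mm deep; each holds a pin whose collar lies on the block's top, so that the middle of its head is 56 mm above the table.
- stage: Sprung microscope stage, fixed to the table: grey frame 100 mm wide (x), 230 mm long (y), with the black plate in it. Origin under the centre of its base, 42 mm below plate_mid, same axes. The bare plate shows 56 x 104 mm between grey side rails that stand 4 mm above it and aluminium end covers 5 mm above it.
- blue_pin: Blue-headed pin, same shape as the red pin; origin at the middle of its square head. Leave it in the block.
- yellow_pin: Yellow-headed pin, same shape as the red pin; origin at the middle of its square head. Leave it in the block.
- vial: Bystander: amber sample vial with white cap, 28 mm across, 55 mm tall; origin under its base.
- objective: Bystander: dark metal microscope objective, 32 mm across, 48 mm tall; origin under its base.
- dish: Bystander: small glass dish, 60 mm across, 14 mm high; origin under its base.
- driver: Bystander: screwdriver 160 mm long lying along its x axis.
- slide_box: Bystander: green slide box, 55 x 85 x 32 mm; origin under its base.

How it is judged:
By the outcome, as a careful person would: the job done as asked, in the order asked, and still so for the second after the job is handed in, with the robot touching nothing.
It also fails if it takes over 72 s, if anything falls off the work surface, if the arm or the gripper's body presses on something with over 40 N, if the wrist force passes 120 N, or if a joint passes its speed limit or range.

## Working session

There is one attempt and no reset: what is moved stays moved. The work goes in short steps, Python scripts to look and compute and a tool call to move; the robot and the scene stay as the last step left them, time stands still between calls to the robot, and variables do not carry over. Pictures are saved under pics/ and viewed, at most 10 in all, crops included, and the job is handed in when it is done.

Besides the shell and the picture viewer there is one more tool, called after "Emit:" as a command line: name --argument value ..., lists and objects as JSON in quotes. carry_out: Moves the arm, as the interface text tells. Its arguments: {"type":"object","properties":{"commands":{"type":"array"},"grip_force":{"type":"number"}},"required":["commands"]}

```bash
mkdir -p pics
python3 - <<'E'
from workcell import ctrl
import cv2
for n in("scene","top"):
    c=ctrl.capture(n); cv2.imwrite(f"pics/{n}0.png",c["img"]); print(n,c["fx"],c["fy"],c["cx"],c["cy"],c["k1"],c["world_to_cam"])
s=ctrl.observe(); print(s, ctrl.pinch_z)
E
```

```text
scene 516.512775180935 516.512775180935 281.62833774699914 214.29371904991416 -0.08547355058311185 [[-9.42528701e-03  9.99932992e-01  6.72133414e-03  8.85405815e-04]
 [-6.09413358e-01 -1.10731458e-02  7.92775343e-01  3.06945824e-01]
 [ 7.92796647e-01  3.37606434e-03  6.09476890e-01 -1.61940517e+00]
 [ 0.00000000e+00  0.00000000e+00  0.00000000e+00  1.00000000e+00]]
top 501.96754990364303 501.96754990364303 275.84155508472134 211.28225598583154 0.05088577337468396 [[-1.30006183e-03 -9.99982510e-01  5.76976949e-03  4.08043840e-03]
 [ 9.85249271e-01 -2.93537929e-04  1.71125064e-01 -5.58027395e-01]
 [-1.71120378e-01  5.90713435e-03  9.85232420e-01 -8.78988277e-01]
 [ 0.00000000e+00  0.00000000e+00  0.00000000e+00  1.00000000e+00]]
{'time_s': 0.1, 'joint_pos': array([ 5.84921191e+01,  5.03643007e+00,  7.86164750e+01, -4.76123430e-05,
        9.64634635e+01, -5.90516947e+00]), 'joint_vel': array([ 0.06929754, -0.05025242, -0.2256223 ,  0.04193086,  0.00688298,
        0.03079059]), 'joint_torque': array([ 2.33497994e-03, -3.53014112e+01, -3.14219427e+01, -9.46656974e-05,
        7.93927844e-03,  1.85855589e-05]), 'tool_pos': array([0.23742058, 0.49561642, 0.23023789]), 'ee_rot': array([[-9.01811927e-01,  4.32127438e-01, -1.06073534e-03],
       [ 4.32128690e-01,  9.01810288e-01, -1.73200840e-03],
       [ 2.08133689e-04, -2.02032001e-03, -9.99997937e-01]]), 'wrist_force': array([-0.01130837,  0.22388545,  0.58657821]), 'wrist_torque': array([0.00050206, 0.00544904, 0.02580172]), 'finger_force': 0.0, 'finger_gap': 0.9956092297896899} -0.0187
```

View pics/top0.png

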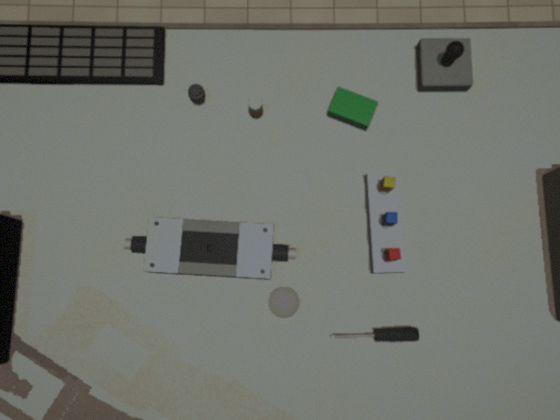

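View pics/scene0.png

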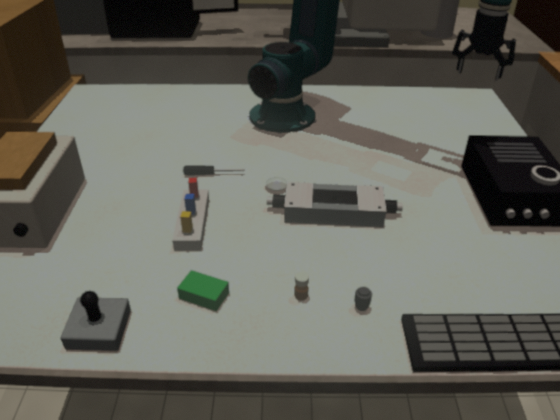

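The top view shows the stage around (210,248), with its long axis along image columns. The red pin is at (394,254), blue at (391,218) and yellow at (389,183). The dish is at (284,302) and the driver at (375,334). The scene view agrees, with the red pin at (193,186).

```bash
cat > h.py <<'E'
import numpy as np, cv2
from workcell import ctrl
def ray(c,u,v):
    K=np.array([[c["fx"],0,c["cx"]],[0,c["fy"],c["cy"]],[0,0,1.]])
    x,y=cv2.undistortPoints(np.array([[[u,v]]],float),K,np.array([c["k1"],0,0,0.]))[0,0]
    # model: drawn = ray*(1+k1 r^2) = OpenCV radial model
    T=c["world_to_cam"]; R=T[:3,:3]; return -R.T@T[:3,3], R.T@np.array([x,-y,-1.])
def onz(c,u,v,z):
    o,d=ray(c,u,v); return o+d*(z-o[2])/d[2]
def two(r1,r2):
    (a,d),(b,e)=r1,r2; s=np.linalg.lstsq(np.c_[d,-e],b-a,rcond=None)[0]
    p,q=a+d*s[0],b+e*s[1]; return (p+q)/2,np.linalg.norm(p-q)
def proj(c,p):
    q=c["world_to_cam"]@np.r_[p,1]; x,y=q[0]/-q[2],-q[1]/-q[2]; k=1+c["k1"]*(x*x+y*y)
    return c["fx"]*x*k+c["cx"],c["fy"]*y*k+c["cy"]
def mask(img,col):
    b,g,r=[img[...,i].astype(int) for i in range(3)]
    m={"red":(r>90)&(r>2*g)&(r>2*b),"blue":(b>90)&(b>1.6*r)&(b>1.3*g),"yellow":(r>90)&(g>80)&(b<.5*g)}[col]
    n,l,s,c=cv2.connectedComponentsWithStats(m.astype(np.uint8)); 
    i=1+np.argmax(s[1:,4]); return l==i,c[i],s[i]
E
python3 - <<'E'
from h import *
t=ctrl.capture("top"); s=ctrl.capture("scene")
for col in("red","blue","yellow"):
    a,b=mask(t["img"],col),mask(s["img"],col)
    print(col,a[1].round(1),a[2],b[1].round(1),b[2],two(ray(t,*a[1]),ray(s,*b[1])), onz(t,*a[1],.066).round(4))
g=cv2.cvtColor(t["img"],cv2.COLOR_BGR2GRAY)
def comp(m,u,v):
    n,l,_,_=cv2.connectedComponentsWithStats(m.astype(np.uint8)); 
    w=(l==l[v,u]).astype(np.uint8); k=max(cv2.findContours(w,0,2)[0],key=cv2.contourArea); return cv2.minAreaRect(k),cv2.boxPoints(cv2.minAreaRect(k))
print(g[248,140:280].tolist()); print(g[210:285,210].tolist()); print(g[222,360:412].tolist())
cv2.imwrite("pics/crop.png",np.hstack([cv2.resize(t["img"][205:295,120:310],None,fx=4,fy=4,interpolation=cv2.INTER_CUBIC)]))
E
```

```text
red [393.8 253.7] [389 249  11  11 106] [192.4 179.9] [190 178   6   5  28] (array([ 0.47720353, -0.20376893,  0.07751045]), np.float64(0.0004393175061367169)) [ 0.4782 -0.2063  0.066 ]
blue [391.5 217.3] [387 212  10  11 101] [189.2 196.1] [185 194   9   5  39] (array([ 0.54184216, -0.20183796,  0.07766864]), np.float64(0.0006459494376416716)) [ 0.5438 -0.205   0.066 ]
yellow [388.5 181.9] [384 177  10  11  97] [185.5 214. ] [182 212   8   5  38] (array([ 0.60663664, -0.1995238 ,  0.07713859]), np.float64(7.703779051470827e-05)) [ 0.6092 -0.2021  0.066 ]
[42, 33, 35, 35, 42, 83, 122, 128, 126, 127, 125, 126, 126, 125, 127, 126, 126, 128, 129, 127, 127, 129, 125, 125, 128, 128, 129, 126, 128, 128, 127, 128, 128, 126, 127, 128, 127, 127, 130, 122, 88, 51, 44, 45, 44, 40, 40, 40, 43, 42, 47, 43, 41, 45, 49, 46, 43, 40, 39, 44, 42, 46, 43, 45, 42, 43, 40, 36, 36, 40, 43, 45, 39, 41, 44, 48, 45, 46, 46, 41, 44, 45, 44, 43, 47, 46, 47, 47, 50, 47, 44, 45, 46, 41, 43, 49, 51, 70, 111, 128, 129, 128, 128, 128, 126, 127, 130, 125, 127, 128, 127, 130, 129, 129, 128, 130, 125, 127, 127, 129, 127, 130, 130, 129, 128, 129, 127, 129, 130, 128, 131, 124, 94, 54, 37, 35, 40, 39, 43, 38]
[131, 127, 127, 128, 130, 127, 126, 123, 128, 120, 104, 89, 91, 93, 94, 91, 95, 91, 93, 90, 93, 85, 61, 47, 39, 43, 43, 45, 46, 44, 39, 43, 42, 39, 39, 33, 41, 38, 43, 45, 34, 40, 41, 43, 42, 36, 44, 39, 42, 45, 43, 44, 47, 69, 92, 95, 95, 95, 95, 96, 95, 92, 95, 94, 83, 72, 98, 123, 128, 125, 128, 128, 128, 128, 126]
[128, 126, 127, 129, 127, 123, 105, 70, 53, 68, 109, 124, 130, 130, 127, 128, 128, 128, 110, 86, 70, 62, 47, 44, 39, 43, 42, 53, 60, 54, 61, 59, 62, 54, 60, 64, 72, 101, 126, 128, 127, 131, 126, 127, 127, 129, 127, 128, 126, 126, 129, 131]
```

View pics/crop.png

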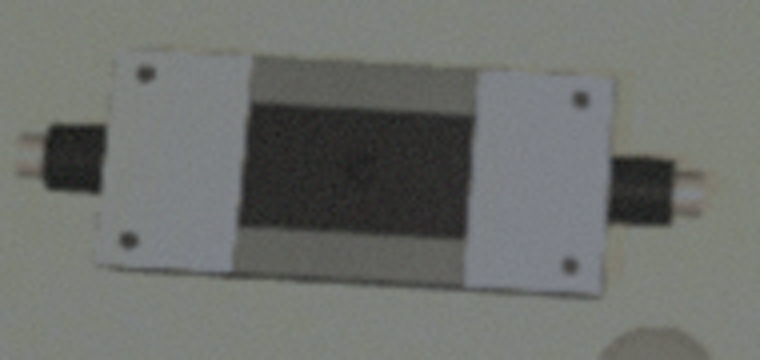

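The crop (×4, offset 120,205) shows the black plate with corners near (251,103), (474,114), (467,237) and (238,228). There are four cover screws, and possibly a faint darker spot near (357,163), which I'll treat only as a hint.

Run:
```python
from h import *
imgs=[ctrl.capture("top") for _ in range(6)]; t=imgs[0]
im=np.mean([c["img"] for c in imgs],0).astype(np.float32); g=im.mean(2)
def cross(p,th):  # subpixel first crossing index
    i=np.where((p[:-1]-th)*(p[1:]-th)<=0)[0][0]; return i+(th-p[i])/(p[i+1]-p[i])
cu=np.arange(186,234)
up=np.array([247-cross(g[247:222:-1,u],68) for u in cu]); dn=np.array([247+cross(g[247:272,u],68) for u in cu])
rv=np.arange(236,260)
lf=np.array([210-cross(g[v,210:170:-1],85) for v in rv]); rt=np.array([210+cross(g[v,210:250],85) for v in rv])
z=.046
W=lambda u,v,z=z:onz(t,u,v,z)[:2]
def fit(P):
    vx,vy,x,y=cv2.fitLine(np.array(P,np.float32),cv2.DIST_HUBER,0,.01,.01).ravel(); return np.array([x,y]),np.array([vx,vy])
U=fit([W(a,b) for a,b in zip(cu,up)]);D=fit([W(a,b) for a,b in zip(cu,dn)])
L=fit([W(a,b,.047) for a,b in zip(lf,rv)]);R=fit([W(a,b,.047) for a,b in zip(rt,rv)])
for q in(U,D,L,R): print(q[0].round(4),np.degrees(np.arctan2(q[1][1],q[1][0])).round(2))
I=lambda a,b:a[0]+a[1]*np.linalg.solve(np.c_[a[1],-b[1]],b[0]-a[0])[0]
q=np.array([I(U,L),I(U,R),I(D,R),I(D,L)]);print("corners",q.round(4).tolist(),"ctr",q.mean(0).round(4),np.linalg.norm(np.roll(q,1,0)-q,axis=1))
S=np.array([W(120+(a+.5)/4-.5,205+(b+.5)/4-.5,.047) for a,b in((146,74),(580,99),(570,265),(128,240))]);print("screws",S.round(4).tolist(),S.mean(0).round(4))
# heads
m,c,s=mask(im.astype(np.uint8),"red");
big=cv2.resize(im[240:268,380:408],None,fx=14,fy=14,interpolation=cv2.INTER_CUBIC)
st=cv2.resize((g[225:272,178:242]-25)*4,None,fx=8,fy=8,interpolation=cv2.INTER_CUBIC)
st=cv2.merge([st]*3); H=max(big.shape[0],st.shape[0])
big=cv2.copyMakeBorder(np.clip(big*1.5,0,255),0,H-big.shape[0],0,0,0)
cv2.imwrite("pics/c2.png",cv2.resize(np.clip(np.hstack([big[:, :280],st[:,:512]]),0,255),None,fx=1,fy=1))
```

```text
[0.5203 0.1239] 86.37
[0.4633 0.1241] 86.51
[0.497  0.1776] -3.46
[0.4916 0.0742] -3.57
corners [[0.5235000252723694, 0.17589999735355377], [0.5170000195503235, 0.07270000129938126], [0.4603999853134155, 0.07620000094175339], [0.4666999876499176, 0.1793999969959259]] ctr [0.4919 0.126 ] [0.05693728 0.10350039 0.05669204 0.10338817]
screws [[0.5362, 0.2232], [0.5245, 0.0243], [0.4487, 0.0286], [0.4605, 0.2282]] [0.4925 0.1261]Traceback (most recent call last):
  File "<stdin>", line 26, in <module>
    return _nx.concatenate(arrs, 1, dtype=dtype, casting=casting)
           ~~~~~~~~~~~~~~~^^^^^^^^^^^^^^^^^^^^^^^^^^^^^^^^^^^^^^^
ValueError: all the input array dimensions except for the concatenation axis must match exactly, but along dimension 0, the array at index 0 has size 392 and the array at index 1 has size 376
```

Run:
```python
from h import *
t=ctrl.capture("top");im=t["img"]
big=cv2.resize(im[236:272,374:412],None,fx=14,fy=14,interpolation=cv2.INTER_CUBIC)
cv2.imwrite("pics/c3.png",np.clip(big*1.4,0,255))
for c in("red","blue","yellow"):
    m=mask(im,c)[0].astype(np.uint8); k=max(cv2.findContours(cv2.resize(m*255,None,fx=8,fy=8,interpolation=cv2.INTER_CUBIC)//128*1,0,1)[0],key=cv2.contourArea); print(c,cv2.minAreaRect(k))
```

```text
red ((3155.5, 2035.5), (87.0, 87.0), 90.0)
blue ((3135.5, 1739.5), (87.0, 79.0), 90.0)
yellow ((3111.5, 1459.5), (87.0, 79.0), 90.0)[ WARN:0@1.089] global loadsave.cpp:1063 imwrite_ Unsupported depth image for selected encoder is fallbacked to CV_8U.
```

View pics/c3.png

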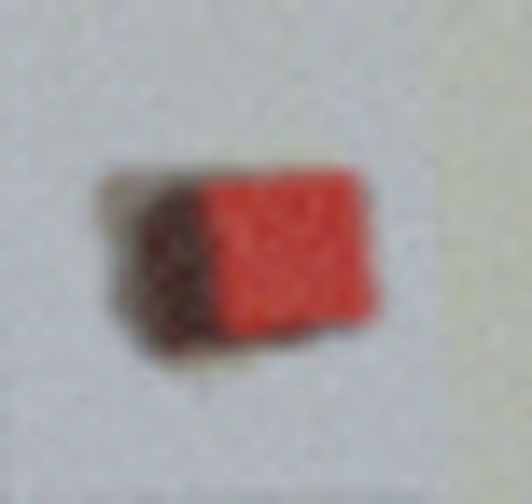

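The crop (×14, offset 374,236) shows the red top face with corners (203,180), (357,170), (378,318) and (225,335). That puts the head at about 6° yaw.

```bash
cat >> h.py <<'E'
def delta(p,yaw=None):  # tool-frame shift to world point p, turn about tool z to reach yaw of tool y from world y
    s=ctrl.observe(); R=s["ee_rot"]; d=R.T@(np.array(p)-s["tool_pos"])
    y=np.degrees(np.arctan2(-R[0,1],R[1,1])); print("t",s["time_s"],"pos",s["tool_pos"].round(4),"shift mm",(d*1000).round(1),"yaw",y.round(2),"tilt",R[:2,2].round(4),"turn z rad",None if yaw is None else np.radians(y-yaw).round(3),"F",s["wrist_force"].round(2),"gap",round(s["finger_gap"],3),"ff",round(s["finger_force"],1))
E
python3 - <<'E'
from h import *
t=ctrl.capture("top")
P=np.array([onz(t,374+(a+.5)/14-.5,236+(b+.5)/14-.5,.078)[:2] for a,b in((203,180),(357,170),(378,318),(225,335))])
print(P.round(4).tolist(),P.mean(0))
for i,j in((1,0),(2,3)): e=P[j]-P[i]; print(np.degrees(np.arctan2(-e[0],e[1])))
for i,j in((3,0),(2,1)): e=P[j]-P[i]; print(np.degrees(np.arctan2(e[1],e[0])))
delta([.477,-.204,.15],6.5)
E
```

```text
[[0.4864, -0.1937], [0.4877, -0.213], [0.4691, -0.2148], [0.467, -0.1956]] [ 0.47757494 -0.20430047]
3.7834952832351365
6.400335912154266
5.700423108300797
5.4695163076355255
t 0.6 pos [0.2376 0.496  0.2314] shift mm [-518.3 -527.9   81.3] yaw -25.6 tilt [0.     0.0001] turn z rad -0.56 F [ 0.38 -0.04  0.56] gap 0.996 ff 0.0
```

Emit:
carry_out --commands '[0,0,0,0,0,-0.112,-1,0,0,0,0,0,-0.112,-1,0,0,0,0,0,-0.112,-1,0,0,0,0,0,-0.112,-1,0,0,0,0,0,-0.112,-1]' --grip_force 40

```text
time_s: 1.02
tool_pos: [0.2377, 0.496, 0.2314]
ee_rot: [[-0.993, -0.118, 0.0], [-0.118, 0.993, 0.0], [-0.0, 0.0, -1.0]]
wrist_force: [0.5, 0.0, 0.1]
finger_gap: 1.004
finger_force: 0.0
```

```bash
python3 -c "
from h import *
delta([.477,-.204,.15],6.5)"
```

```text
t 1.0167 pos [0.2377 0.496  0.2314] shift mm [-154.7 -723.5   81.3] yaw 6.8 tilt [0.0001 0.0001] turn z rad 0.005 F [0.5  0.02 0.11] gap 1.004 ff 0.0
```

Emit:
carry_out --commands '[-0.0077,-0.036,0.002,0,0,0,-1,-0.0077,-0.036,0.002,0,0,0,-1,-0.0077,-0.036,0.002,0,0,0,-1,-0.0077,-0.036,0.002,0,0,0,-1,-0.0077,-0.036,0.002,0,0,0,-1]'

```text
time_s: 1.43
tool_pos: [0.2964, 0.32, 0.2213]
ee_rot: [[-0.993, -0.114, 0.001], [-0.114, 0.993, 0.0], [-0.001, 0.0, -1.0]]
wrist_force: [1.0, -0.5, -0.3]
finger_gap: 1.002
finger_force: 0.0
```

Emit:
carry_out --commands '[-0.0077,-0.036,0.002,0,0,0,-1,-0.0077,-0.036,0.002,0,0,0,-1,-0.0077,-0.036,0.002,0,0,0,-1,-0.0077,-0.036,0.002,0,0,0,-1,-0.0077,-0.036,0.002,0,0,0,-1]'

```text
time_s: 1.85
tool_pos: [0.355, 0.1454, 0.2116]
ee_rot: [[-0.994, -0.113, 0.001], [-0.113, 0.994, 0.0], [-0.001, 0.0, -1.0]]
wrist_force: [0.7, 0.2, -0.1]
finger_gap: 0.999
finger_force: 0.0
```

Emit:
carry_out --commands '[-0.0077,-0.036,0.002,0,0,0,-1,-0.0077,-0.036,0.002,0,0,0,-1,-0.0077,-0.036,0.002,0,0,0,-1,-0.0077,-0.036,0.002,0,0,0,-1,-0.0077,-0.036,0.002,0,0,0,-1]'

```text
time_s: 2.27
tool_pos: [0.4136, -0.0294, 0.2016]
ee_rot: [[-0.994, -0.113, 0.001], [-0.113, 0.994, 0.0], [-0.001, -0.0, -1.0]]
wrist_force: [1.3, 0.2, -0.1]
finger_gap: 0.998
finger_force: 0.0
```

Emit:
carry_out --commands '[-0.0077,-0.036,0.002,0,0,0,-1,-0.0077,-0.036,0.002,0,0,0,-1,-0.0077,-0.036,0.002,0,0,0,-1,-0.0077,-0.036,0.002,0,0,0,-1,0,0,0,0,0,0.024,-1]'

```text
time_s: 2.68
tool_pos: [0.4611, -0.1726, 0.1922]
ee_rot: [[-0.997, -0.083, -0.001], [-0.083, 0.997, -0.003], [0.001, -0.003, -1.0]]
wrist_force: [-0.9, 0.4, 0.2]
finger_gap: 0.998
finger_force: 0.0
```

Run:
```python
from h import *
t=ctrl.capture("top"); s=ctrl.capture("scene")
delta([.4775,-.204,.045],5.4)
cv2.imwrite("pics/p4.png",np.hstack([cv2.resize(t["img"][150:310,310:450],None,fx=3,fy=3),cv2.resize(s["img"][90:250,140:260],None,fx=3,fy=3)]))
```

```text
t 2.7833 pos [ 0.4602 -0.1681  0.1928] shift mm [-14.3 -37.4 147.7] yaw 4.95 tilt [-0.0011  0.0011] turn z rad -0.008 F [-0.29 -0.01  0.23] gap 0.997 ff 0.0
```

View pics/p4.png

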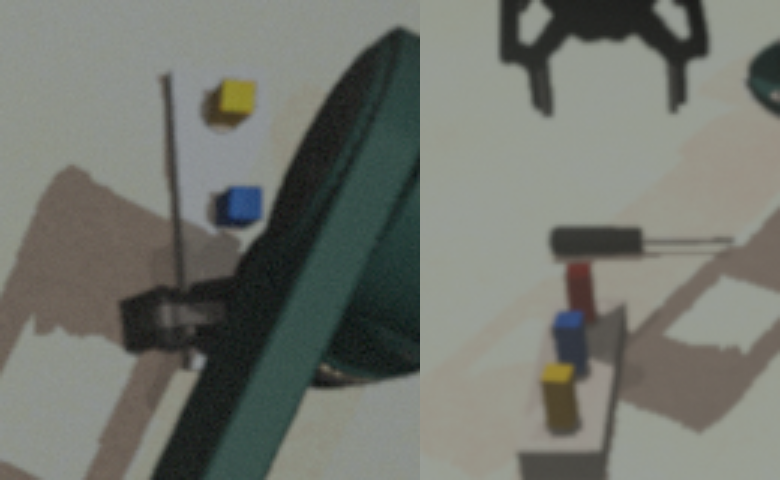

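The left half shows the gripper coming in over the red pin, with the arm hiding the pin from above. The right half shows the open fingers above and to the right of the red pin (its head at about (580,290) in the picture), with a clear path down.

Emit:
carry_out --commands '[-0.007,-0.0187,0,0,0,0,-1,-0.007,-0.0187,0.01,0,0,0,-1,0,0,0.03,0,0,0,-1,0,0,0.03,0,0,0,-1,0,0,0,0,0,0,-1]'

```text
time_s: 3.2
tool_pos: [0.4738, -0.1998, 0.117]
ee_rot: [[-0.996, -0.091, -0.011], [-0.091, 0.996, 0.007], [0.01, 0.008, -1.0]]
wrist_force: [-1.6, 0.7, -1.6]
finger_gap: 0.998
finger_force: 0.0
```

Run:
```python
from h import *
s=ctrl.capture("scene")
delta([.4775,-.204,.045],5.4)
cv2.imwrite("pics/p5.png",cv2.resize(s["img"][100:250,130:270],None,fx=4,fy=4))
m,c,b=mask(s["img"],"red"); print(c,b)
```

```text
t 3.25 pos [ 0.4751 -0.2005  0.1201] shift mm [-2.5 -4.1 75. ] yaw 5.21 tilt [-0.007   0.0045] turn z rad -0.003 F [ 0.19 -0.07 -0.17] gap 0.997 ff 0.0Traceback (most recent call last):
  File "<stdin>", line 5, in <module>
  File "h.py", line 20, in mask
    i=1+np.argmax(s[1:,4]); return l==i,c[i],s[i]
        ~~~~~~~~~^^^^^^^^^
    return _wrapfunc(a, 'argmax', axis=axis, out=out, **kwds)
    return bound(*args, **kwds)
ValueError: attempt to get argmax of an empty sequence
```

View pics/p5.png

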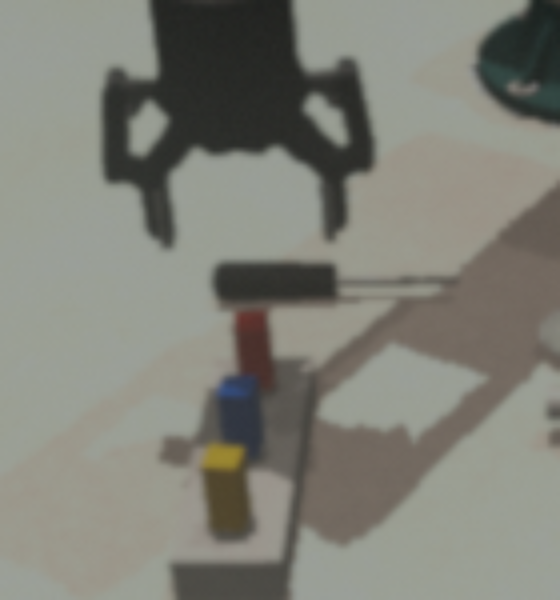

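The two finger tips are at (165,240) and (335,235) in the crop, which straddles the red head at (255,345). The arm is still settling.

Emit:
carry_out --commands '[0,0,0.02,0,0,0,-1,0,0,0.02,0,0,0,-1,0,0,0.01,0,0,0,-1,0,0,0,0,0,0,-1,0,0,0,0,0,0,-1]'

```text
time_s: 3.67
tool_pos: [0.4781, -0.2028, 0.0746]
ee_rot: [[-0.996, -0.09, 0.001], [-0.09, 0.996, -0.0], [-0.001, -0.001, -1.0]]
wrist_force: [-0.1, -0.8, 0.2]
finger_gap: 1.0
finger_force: 0.0
```

Run:
```python
from h import *
delta([.4775,-.204,.045],5.4)
```

```text
t 3.6667 pos [ 0.4781 -0.2028  0.0746] shift mm [ 0.7 -1.1 29.6] yaw 5.16 tilt [ 0.0012 -0.0005] turn z rad -0.004 F [-0.1  -0.83  0.17] gap 1.0 ff 0.0
```

Emit:
carry_out --commands '[0.0004,-0.0008,0.01,0,0,0,-1,0,0,0.01,0,0,0,-1,0,0,0.008,0,0,0,-1,0,0,0,0,0,0,-1,0,0,0,0,0,0,-1]'

```text
time_s: 4.08
tool_pos: [0.4766, -0.2036, 0.0443]
ee_rot: [[-0.996, -0.089, -0.002], [-0.089, 0.996, 0.001], [0.002, 0.001, -1.0]]
wrist_force: [0.0, -0.5, -0.7]
finger_gap: 1.001
finger_force: 0.0
```

Emit:
carry_out --commands '[0,0,0,0,0,0,0.2,0,0,0,0,0,0,0.4,0,0,0,0,0,0,1,0,0,0,0,0,0,1,0,0,0,0,0,0,1]' --grip_force 40

```text
time_s: 4.5
tool_pos: [0.4774, -0.204, 0.0456]
ee_rot: [[-0.996, -0.089, 0.001], [-0.089, 0.996, -0.0], [-0.001, -0.0, -1.0]]
wrist_force: [0.1, 0.1, -0.0]
finger_gap: 0.298
finger_force: 0.0
```

Emit:
carry_out --commands '[0,0,0,0,0,0,1,0,0,0,0,0,0,1,0,0,0,0,0,0,1,0,0,0,0,0,0,1,0,0,0,0,0,0,1]'

```text
time_s: 4.92
tool_pos: [0.4775, -0.204, 0.0456]
ee_rot: [[-0.996, -0.089, 0.001], [-0.089, 0.996, -0.0], [-0.001, -0.0, -1.0]]
wrist_force: [-0.7, 0.3, 1.6]
finger_gap: 0.227
finger_force: 39.8
```

Run:
```python
from h import *
delta([.4775,-.204,.045],5.4)
```

```text
t 4.9167 pos [ 0.4775 -0.204   0.0456] shift mm [0.  0.  0.6] yaw 5.11 tilt [ 0.0007 -0.0002] turn z rad -0.005 F [-0.69  0.27  1.63] gap 0.227 ff 39.8
```

Emit:
carry_out --commands '[0,0,-0.005,0,0,0,1,0,0,-0.01,0,0,0,1,0,0,-0.015,0,0,0,1,0,0,-0.02,0,0,0,1,0,0,-0.02,0,0,0,1]'

```text
time_s: 5.33
tool_pos: [0.4765, -0.2035, 0.116]
ee_rot: [[-0.996, -0.089, -0.002], [-0.089, 0.996, 0.001], [0.002, 0.001, -1.0]]
wrist_force: [-0.0, -1.3, -0.1]
finger_gap: 0.227
finger_force: 39.7
```

Emit:
carry_out --commands '[0,0,0,0,0,0,1,0,0,0,0,0,0,1,0,0,0,0,0,0,1,0,0,0,0,0,0,1,0,0,0,0,0,0,1]'

```text
time_s: 5.75
tool_pos: [0.4763, -0.2034, 0.1137]
ee_rot: [[-0.996, -0.089, -0.003], [-0.089, 0.996, 0.002], [0.003, 0.002, -1.0]]
wrist_force: [-0.0, -0.6, -1.3]
finger_gap: 0.222
finger_force: 39.7
```

Run:
```python
from h import *
c=np.array([.4922,.126]);u=np.array([np.cos(np.radians(86.45)),np.sin(np.radians(86.45))])
p=c-.027*u; print(p)
delta([*p,.115],3)
```

```text
[0.49052817 0.09905181]
t 5.75 pos [ 0.4763 -0.2034  0.1137] shift mm [-41.1 300.   -0.8] yaw 5.11 tilt [-0.0027  0.0016] turn z rad 0.037 F [-0.02 -0.58 -1.34] gap 0.222 ff 39.7
```

Emit:
carry_out --commands '[0,0,0,0,0,0.0755,1,0,0,0,0,0,0.0755,1,0.0015,0.02,0,0,0,0,1,0.0015,0.025,0,0,0,0,1,0.0015,0.03,0,0,0,0,1]'

```text
time_s: 6.17
tool_pos: [0.4767, -0.1288, 0.1142]
ee_rot: [[-0.998, 0.064, -0.002], [0.064, 0.998, 0.0], [0.002, 0.0, -1.0]]
wrist_force: [-0.0, 0.2, -0.1]
finger_gap: 0.226
finger_force: 39.7
```

Emit:
carry_out --commands '[0,0.035,0,0,0,0,1,0,0.035,0,0,0,0,1,0,0.035,0,0,0,0,1,0,0.035,0,0,0,0,1,0,0.035,0,0,0,0,1]'

```text
time_s: 6.58
tool_pos: [0.4874, 0.0475, 0.1144]
ee_rot: [[-0.998, 0.062, -0.002], [0.062, 0.998, 0.0], [0.002, 0.0, -1.0]]
wrist_force: [1.0, -0.4, -1.0]
finger_gap: 0.231
finger_force: 39.7
```

Emit:
carry_out --commands '[0,0.03,0,0,0,0,1,0,0.0228,0,0,0,0,1,0,0,0,0,0,0,1,0,0,0,0,0,0,1,0,0,0,0,0,0,1]'

```text
time_s: 7.0
tool_pos: [0.491, 0.0981, 0.1145]
ee_rot: [[-0.998, 0.062, -0.002], [0.062, 0.998, -0.001], [0.002, -0.001, -1.0]]
wrist_force: [0.1, -0.3, -1.2]
finger_gap: 0.231
finger_force: 39.8
```

Run:
```python
from h import *
t=ctrl.capture("top"); s=ctrl.capture("scene")
delta([.4905,.0991,.076],-3.55)
a=cv2.resize(t["img"][190:300,120:290],None,fx=2.4,fy=2.4,interpolation=2);b=cv2.resize(s["img"][110:230,260:400],None,fx=2.8,fy=2.8,interpolation=2)
h=max(a.shape[0],b.shape[0]); P=lambda i:cv2.copyMakeBorder(i,0,h-i.shape[0],0,0,0)
cv2.imwrite("pics/p6.png",np.hstack([P(a),P(b)]))
```

```text
t 7.1 pos [0.4912 0.0976 0.1149] shift mm [ 0.8  1.5 38.9] yaw -3.62 tilt [-0.0009 -0.0004] turn z rad -0.001 F [-0.1  0.1 -0.4] gap 0.224 ff 39.8
```

View pics/p6.png

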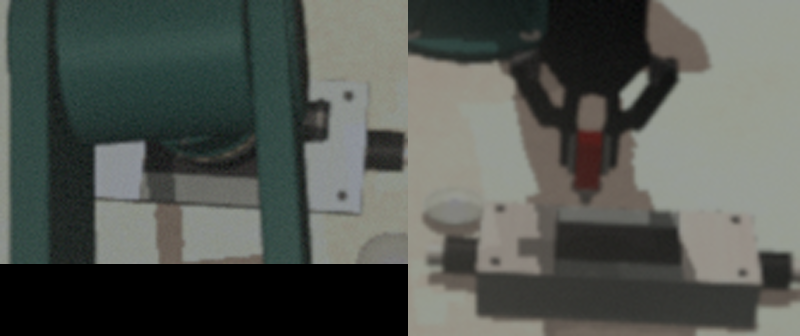

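The left half shows the arm hiding most of the plate. The right half shows the red pin held upright with its tip at about (585,203), above the right (−y) part of the plate and clear of the rails.

Emit:
carry_out --commands '[0.0008,0.0015,0.012,0,0,0,1,0,0,0.012,0,0,0,1,0,0,0.01,0,0,0,1,0,0,0.003,0,0,0,1,0,0,0,0,0,0,1]'

```text
time_s: 7.52
tool_pos: [0.4892, 0.0997, 0.076]
ee_rot: [[-0.998, 0.062, -0.004], [0.062, 0.998, -0.0], [0.004, -0.001, -1.0]]
wrist_force: [-0.3, -0.2, -0.8]
finger_gap: 0.232
finger_force: 39.8
```

```bash
cat >> h.py <<'E'
def feel(n=5):
    F=[];P=[]
    for i in range(n):
        s=ctrl.observe();F.append(s["wrist_force"]);P.append(s["tool_pos"]); 
        if i<n-1: ctrl.capture("top")
    F=np.array(F);p=np.mean(P,0)-[.4922,.126,.0726]; a=np.radians(86.45); u=np.array([np.cos(a),np.sin(a)])
    w=np.array([u[1],-u[0]])
    print("t",round(s["time_s"],2),"F",F.mean(0).round(2),"sd",F.std(0).round(2),"plate x,y mm",(p[:2]@w*1e3).round(2),(p[:2]@u*1e3).round(2),"depth mm",(-p[2]*1e3).round(2),"tilt",s["ee_rot"][:2,2].round(4),"T",s["wrist_torque"].round(2))
E
python3 -c "
from h import *
feel()"
```

```text
t 7.72 F [-0.1  -0.06 -0.35] sd [0.32 0.36 0.37] plate x,y mm -0.16 -26.07 depth mm -5.09 tilt [0.0012 0.0002] T [ 0.03 -0.01  0.03]
```

Emit:
carry_out --commands '[0,-0.001,0.001,0,0,0,1,0,0,0.0015,0,0,0,1,0,0,0.0015,0,0,0,1,0,0,0,0,0,0,1,0,0,0,0,0,0,1]'

```text
time_s: 8.13
tool_pos: [0.4906, 0.0992, 0.0742]
ee_rot: [[-0.998, 0.062, -0.0], [0.062, 0.998, 0.0], [0.0, 0.0, -1.0]]
wrist_force: [-0.5, -0.4, -1.0]
finger_gap: 0.225
finger_force: 39.8
```

```bash
python3 -c "
from h import *
feel()"
```

```text
t 8.33 F [-0.19  0.17 -0.66] sd [0.55 0.49 0.65] plate x,y mm 0.14 -26.87 depth mm -1.72 tilt [0.0002 0.0001] T [ 0.02 -0.01 -0.03]
```

Emit:
carry_out --commands '[0,0,0.001,0,0,0,1,0,0,0.001,0,0,0,1,0,0,0.0005,0,0,0,1,0,0,0,0,0,0,1,0,0,0,0,0,0,1]'

```text
time_s: 8.75
tool_pos: [0.4908, 0.0991, 0.0721]
ee_rot: [[-0.998, 0.062, 0.0], [0.062, 0.998, 0.0], [-0.0, 0.0, -1.0]]
wrist_force: [-0.5, -0.5, 1.3]
finger_gap: 0.228
finger_force: 39.9
```

```bash
python3 -c "
from h import *
feel()"
```

```text
t 8.95 F [-0.02 -0.47  1.57] sd [0.32 0.21 0.5 ] plate x,y mm 0.3 -26.89 depth mm 0.53 tilt [0.0005 0.0001] T [-0.03  0.07 -0.  ]
```

Contact is light, about 2 N net. I'll press 1.5 mm more and start sliding.

Emit:
carry_out --commands '[0,0,0.0015,0,0,0,1,0,0.001,0,0,0,0,1,0,0.001,0,0,0,0,1,0,0,0,0,0,0,1,0,0,0,0,0,0,1]'

```text
time_s: 9.37
tool_pos: [0.491, 0.101, 0.0705]
ee_rot: [[-0.998, 0.062, 0.0], [0.062, 0.998, -0.0], [-0.0, -0.0, -1.0]]
wrist_force: [0.3, -0.9, 2.3]
finger_gap: 0.227
finger_force: 40.1
```

```bash
python3 -c "
from h import *
feel(4)"
```

```text
t 9.52 F [ 0.04 -1.22  2.35] sd [0.22 0.4  0.23] plate x,y mm 0.32 -25.05 depth mm 2.15 tilt [ 0.0004 -0.0003] T [-0.35  0.01  0.02]
```

Emit:
carry_out --commands '[0,0.001,0,0,0,0,1,0,0.001,0,0,0,0,1,0,0.0005,0,0,0,0,1,0,0,0,0,0,0,1,0,0,0,0,0,0,1]'

```text
time_s: 9.93
tool_pos: [0.491, 0.1038, 0.0704]
ee_rot: [[-0.998, 0.062, 0.0], [0.062, 0.998, 0.0], [-0.0, 0.0, -1.0]]
wrist_force: [-0.1, -1.5, 1.8]
finger_gap: 0.231
finger_force: 40.1
```

Emit:
carry_out --commands '[0,0.001,0,0,0,0,1,0,0.001,0,0,0,0,1,0,0.0005,0,0,0,0,1,0,0,0,0,0,0,1,0,0,0,0,0,0,1]'

```text
time_s: 10.35
tool_pos: [0.4911, 0.1063, 0.0703]
ee_rot: [[-0.998, 0.062, 0.0], [0.062, 0.998, 0.0], [-0.0, 0.0, -1.0]]
wrist_force: [0.1, -1.5, 2.2]
finger_gap: 0.229
finger_force: 40.1
```

```bash
python3 -c "
from h import *
feel(3)"
```

```text
t 10.45 F [-0.19 -1.29  2.08] sd [0.39 0.19 0.31] plate x,y mm 0.12 -19.75 depth mm 2.29 tilt [0.     0.0003] T [-0.31 -0.05  0.03]
```

Emit:
carry_out --commands '[0,0.001,0,0,0,0,1,0,0.001,0,0,0,0,1,0,0.0005,0,0,0,0,1,0,0,0,0,0,0,1,0,0,0,0,0,0,1]'

```text
time_s: 10.87
tool_pos: [0.4912, 0.1087, 0.0703]
ee_rot: [[-0.998, 0.062, 0.0], [0.062, 0.998, 0.0], [-0.0, 0.0, -1.0]]
wrist_force: [0.2, -1.2, 2.6]
finger_gap: 0.228
finger_force: 40.1
```

```bash
python3 -c "
from h import *
feel(2)"
```

```text
t 10.92 F [-0.01 -1.31  2.73] sd [0.23 0.09 0.17] plate x,y mm 0.12 -17.29 depth mm 2.29 tilt [0.     0.0003] T [-0.28 -0.03  0.04]
```

Emit:
carry_out --commands '[0,0.001,0,0,0,0,1,0,0.001,0,0,0,0,1,0,0.0005,0,0,0,0,1,0,0,0,0,0,0,1,0,0,0,0,0,0,1]'

```text
time_s: 11.33
tool_pos: [0.4914, 0.1113, 0.0703]
ee_rot: [[-0.998, 0.062, 0.0], [0.062, 0.998, 0.0], [-0.0, 0.0, -1.0]]
wrist_force: [1.4, -1.3, 2.0]
finger_gap: 0.227
finger_force: 40.1
```

```bash
python3 -c "
from h import *
feel(2)"
```

```text
t 11.38 F [ 0.63 -1.77  2.35] sd [0.74 0.46 0.31] plate x,y mm 0.14 -14.76 depth mm 2.27 tilt [0.     0.0003] T [-0.29  0.04  0.01]
```

Emit:
carry_out --commands '[0,0.001,0,0,0,0,1,0,0.001,0,0,0,0,1,0,0.0005,0,0,0,0,1,0,0,0,0,0,0,1,0,0,0,0,0,0,1]'

```text
time_s: 11.8
tool_pos: [0.4916, 0.1137, 0.0703]
ee_rot: [[-0.998, 0.062, 0.0], [0.062, 0.998, 0.0], [-0.0, 0.0, -1.0]]
wrist_force: [0.1, -1.1, 2.4]
finger_gap: 0.227
finger_force: 40.1
```

```bash
python3 -c "
from h import *
feel(2)"
```

```text
t 11.85 F [ 0.3  -1.05  2.63] sd [0.22 0.05 0.19] plate x,y mm 0.16 -12.26 depth mm 2.26 tilt [0.0001 0.0003] T [-0.31  0.04  0.01]
```

Emit:
carry_out --commands '[0,0.001,0,0,0,0,1,0,0.001,0,0,0,0,1,0,0.0005,0,0,0,0,1,0,0,0,0,0,0,1,0,0,0,0,0,0,1]'

```text
time_s: 12.27
tool_pos: [0.4917, 0.1162, 0.0703]
ee_rot: [[-0.998, 0.062, 0.0], [0.062, 0.998, 0.0], [-0.0, 0.0, -1.0]]
wrist_force: [0.0, -1.4, 3.3]
finger_gap: 0.231
finger_force: 40.1
```

```bash
python3 -c "
from h import *
feel(2)"
```

```text
t 12.32 F [ 0.14 -1.08  3.13] sd [0.09 0.36 0.2 ] plate x,y mm 0.14 -9.78 depth mm 2.28 tilt [0.0001 0.0003] T [-0.27  0.02 -0.01]
```

Emit:
carry_out --commands '[0,0.001,0,0,0,0,1,0,0.001,0,0,0,0,1,0,0.0005,0,0,0,0,1,0,0,0,0,0,0,1,0,0,0,0,0,0,1]'

```text
time_s: 12.73
tool_pos: [0.4919, 0.1187, 0.0703]
ee_rot: [[-0.998, 0.062, -0.0], [0.062, 0.998, 0.0], [0.0, 0.0, -1.0]]
wrist_force: [-0.1, -1.6, 2.0]
finger_gap: 0.226
finger_force: 40.1
```

```bash
python3 -c "
from h import *
feel(2)"
```

```text
t 12.78 F [-0.51 -1.26  2.16] sd [0.37 0.29 0.14] plate x,y mm 0.14 -7.27 depth mm 2.28 tilt [0.0001 0.0003] T [-0.23  0.01 -0.03]
```

Emit:
carry_out --commands '[0,0.001,0,0,0,0,1,0,0.001,0,0,0,0,1,0,0.0005,0,0,0,0,1,0,0,0,0,0,0,1,0,0,0,0,0,0,1]'

```text
time_s: 13.2
tool_pos: [0.492, 0.1212, 0.0703]
ee_rot: [[-0.998, 0.062, 0.0], [0.062, 0.998, 0.0], [-0.0, 0.0, -1.0]]
wrist_force: [-0.1, -1.7, 1.5]
finger_gap: 0.228
finger_force: 40.1
```

```bash
python3 -c "
from h import *
feel(2)"
```

```text
t 13.25 F [-0.28 -2.04  2.08] sd [0.17 0.35 0.53] plate x,y mm 0.13 -4.78 depth mm 2.3 tilt [0.     0.0003] T [-0.25  0.06  0.01]
```

Emit:
carry_out --commands '[0,0.001,0,0,0,0,1,0,0.001,0,0,0,0,1,0,0.0005,0,0,0,0,1,0,0,0,0,0,0,1,0,0,0,0,0,0,1]'

```text
time_s: 13.67
tool_pos: [0.4918, 0.1243, 0.0698]
ee_rot: [[-0.998, 0.062, -0.001], [0.062, 0.998, 0.001], [0.001, 0.001, -1.0]]
wrist_force: [-0.1, 0.8, -0.4]
finger_gap: 0.23
finger_force: 39.8
```

```bash
python3 -c "
from h import *
feel(2)"
```

```text
t 13.72 F [ 0.15  0.89 -0.56] sd [0.23 0.1  0.11] plate x,y mm -0.25 -1.77 depth mm 2.75 tilt [-0.0008  0.0013] T [ 0.36 -0.    0.07]
```

Emit:
carry_out --commands '[0,0.001,0,0,0,0,1,0,0.001,0,0,0,0,1,0,0.0005,0,0,0,0,1,0,0,0,0,0,0,1,0,0,0,0,0,0,1]'

```text
time_s: 14.13
tool_pos: [0.4923, 0.126, 0.0703]
ee_rot: [[-0.998, 0.062, -0.0], [0.062, 0.998, -0.0], [0.0, -0.0, -1.0]]
wrist_force: [-0.2, 0.1, -0.2]
finger_gap: 0.224
finger_force: 39.7
```

```bash
python3 -c "
from h import *
feel(2)"
```

```text
t 14.18 F [-0.01  0.5  -0.84] sd [0.21 0.38 0.62] plate x,y mm 0.11 0.04 depth mm 2.33 tilt [-0.0001 -0.0001] T [-0.01  0.03 -0.01]
```

The pin has dropped in: Fz is about the pin's weight alone, at plate y ≈ 0. I'll lower it gently and watch the forces.

Emit:
carry_out --commands '[0,0,0.0005,0,0,0,1,0,0,0.001,0,0,0,1,0,0,0.001,0,0,0,1,0,0,0,0,0,0,1,0,0,0,0,0,0,1]'

```text
time_s: 14.6
tool_pos: [0.4922, 0.126, 0.0677]
ee_rot: [[-0.998, 0.062, -0.0], [0.062, 0.998, 0.0], [0.0, -0.0, -1.0]]
wrist_force: [0.2, -0.2, 0.5]
finger_gap: 0.228
finger_force: 39.7
```

```bash
python3 -c "
from h import *
feel(4)"
```

```text
t 14.75 F [0.03 0.01 0.04] sd [0.55 0.5  0.43] plate x,y mm 0.11 0.09 depth mm 4.83 tilt [0.0002 0.0001] T [-0.01 -0.01 -0.07]
```

Emit:
carry_out --commands '[0,0,0.001,0,0,0,1,0,0,0.0015,0,0,0,1,0,0,0.0015,0,0,0,1,0,0,0,0,0,0,1,0,0,0,0,0,0,1]'

```text
time_s: 15.17
tool_pos: [0.4922, 0.1261, 0.0636]
ee_rot: [[-0.998, 0.062, -0.0], [0.062, 0.998, 0.0], [0.0, 0.0, -1.0]]
wrist_force: [0.4, 0.4, -1.6]
finger_gap: 0.228
finger_force: 39.7
```

```bash
python3 -c "
from h import *
feel(4)"
```

```text
t 15.32 F [ 0.21  0.35 -0.65] sd [0.57 0.58 0.57] plate x,y mm 0.11 0.1 depth mm 8.86 tilt [0.0002 0.0001] T [-0.01 -0.01 -0.03]
```

Emit:
carry_out --commands '[0,0,0.0015,0,0,0,1,0,0,0.002,0,0,0,1,0,0,0.001,0,0,0,1,0,0,0,0,0,0,1,0,0,0,0,0,0,1]'

```text
time_s: 15.73
tool_pos: [0.4922, 0.1261, 0.0591]
ee_rot: [[-0.998, 0.062, -0.0], [0.062, 0.998, 0.0], [0.0, 0.0, -1.0]]
wrist_force: [0.0, 0.1, -1.1]
finger_gap: 0.225
finger_force: 39.8
```

```bash
python3 -c "
from h import *
feel(4)"
```

```text
t 15.88 F [ 0.04  0.43 -0.6 ] sd [0.11 0.25 0.3 ] plate x,y mm 0.13 0.12 depth mm 13.32 tilt [0.0002 0.0001] T [-0.03  0.01  0.03]
```

Emit:
carry_out --commands '[0,0,0.0007,0,0,0,1,0,0,0.0007,0,0,0,1,0,0,0,0,0,0,1,0,0,0,0,0,0,1,0,0,0,0,0,0,1]'

```text
time_s: 16.3
tool_pos: [0.4923, 0.1261, 0.0579]
ee_rot: [[-0.998, 0.062, 0.0], [0.062, 0.998, 0.0], [-0.0, 0.0, -1.0]]
wrist_force: [-0.2, -0.4, 0.2]
finger_gap: 0.225
finger_force: 39.8
```

```bash
python3 -c "
from h import *
feel(4)"
```

```text
t 16.45 F [-0.31 -0.05 -0.16] sd [0.29 0.26 0.37] plate x,y mm 0.16 0.11 depth mm 14.66 tilt [0.0001 0.0001] T [-0.    0.   -0.06]
```

Emit:
carry_out --commands '[0,0,0.0005,0,0,0,1,0,0,0.0004,0,0,0,1,0,0,0,0,0,0,1,0,0,0,0,0,0,1,0,0,0,0,0,0,1]'

```text
time_s: 16.87
tool_pos: [0.4925, 0.1261, 0.0573]
ee_rot: [[-0.998, 0.062, 0.0], [0.062, 0.998, 0.0], [-0.0, 0.0, -1.0]]
wrist_force: [-0.4, -0.3, 0.6]
finger_gap: 0.223
finger_force: 39.9
```

```bash
python3 -c "
from h import *
feel(5)"
```

```text
t 17.07 F [-0.72  0.    1.37] sd [0.24 0.59 0.53] plate x,y mm 0.26 0.14 depth mm 15.4 tilt [0.0003 0.0001] T [0.01 0.05 0.02]
```

The collar is seated at about 2 N. Releasing now.

Emit:
carry_out --commands '[0,0,0,0,0,0,0.4,0,0,0,0,0,0,0.2,0,0,0,0,0,0,0,0,0,0,0,0,0,-0.2,0,0,0,0,0,0,-0.3]'

```text
time_s: 17.48
tool_pos: [0.4923, 0.1261, 0.0569]
ee_rot: [[-0.998, 0.062, -0.0], [0.062, 0.998, 0.0], [0.0, 0.0, -1.0]]
wrist_force: [-0.9, 0.1, -1.0]
finger_gap: 0.649
finger_force: 0.0
```

Run:
```python
from h import *
feel(3); s=ctrl.capture("scene"); print(ctrl.observe()["finger_gap"])
cv2.imwrite("pics/p7.png",cv2.resize(s["img"][110:230,250:410],None,fx=4,fy=4,interpolation=2))
```

```text
t 17.58 F [-0.59  0.1  -0.42] sd [0.26 0.29 0.53] plate x,y mm 0.09 0.1 depth mm 15.68 tilt [-0.0001  0.0001] T [ 0.01 -0.03 -0.01]
0.6509046905459264
```

View pics/p7.png

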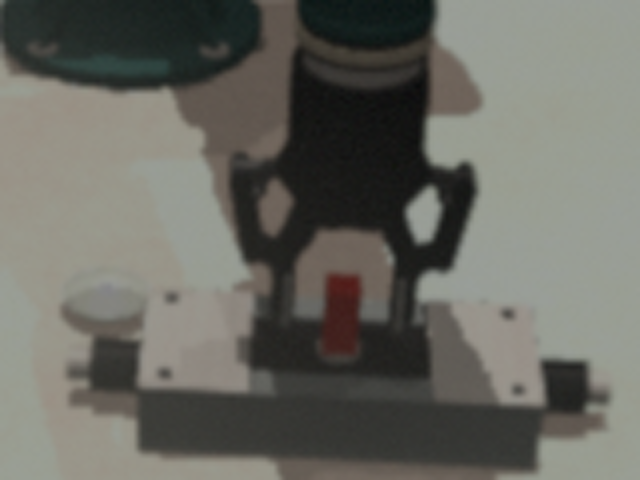

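The pin stands upright in the plate at (342,315) in the crop, with its collar on the plate at about (340,352). The fingers are open and clear on both sides. I'll retreat straight up.

Emit:
carry_out --commands '[0,0,-0.01,0,0,0,-0.3,0,0,-0.02,0,0,0,-0.3,0,0,-0.03,0,0,0,-0.3,0,0,-0.03,0,0,0,-0.3,0,0,-0.03,0,0,0,-0.3]'

```text
time_s: 18.05
tool_pos: [0.4921, 0.1261, 0.179]
ee_rot: [[-0.998, 0.062, 0.0], [0.062, 0.998, 0.0], [-0.0, 0.0, -1.0]]
wrist_force: [0.4, -0.5, 0.1]
finger_gap: 0.651
finger_force: 0.0
```

Emit:
carry_out --commands '[0.03,0,-0.03,0,0,0,-0.3,0.035,0,0,0,0,0,-0.3,0.035,0,0,0,0,0,-0.3,0,0,0,0,0,0,-0.3,0,0,0,0,0,0,-0.3]'

```text
time_s: 18.47
tool_pos: [0.3921, 0.1324, 0.2076]
ee_rot: [[-0.998, 0.061, 0.003], [0.061, 0.998, 0.001], [-0.003, 0.001, -1.0]]
wrist_force: [0.8, 0.5, 0.7]
finger_gap: 0.648
finger_force: 0.0
```

Run:
```python
from h import *
s=ctrl.capture("scene"); t=ctrl.capture("top"); feel(2)
m,c,b=mask(s["img"],"red") if 0 else (0,0,0)
a=cv2.resize(s["img"][140:230,260:400],None,fx=5,fy=5,interpolation=2)
cv2.imwrite("pics/p8.png",a)
```

```text
t 18.62 F [-0.06 -0.36 -0.38] sd [0.01 0.21 0.15] plate x,y mm -98.63 0.11 depth mm -134.51 tilt [0.0011 0.0001] T [0.01 0.08 0.03]
```

View pics/p8.png

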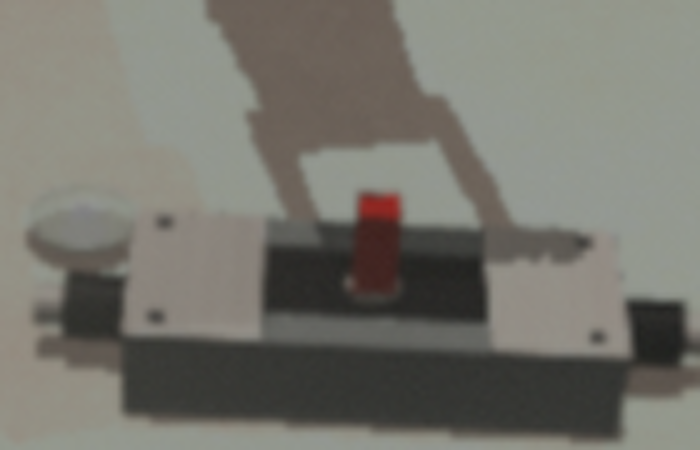

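The pin stands upright with its head at (378,245) and its collar flat on the plate at about (373,290). The gripper is well clear, so I'm handing in.

```bash
python3 -c "
from workcell import ctrl
print(ctrl.close_job())"
```

```text
the job is handed in; nothing more can be done
None
```

The red pin is in the plate's hole, upright with its collar flat on the plate and released; light contact throughout (about 3 N at most), and the job was handed in at about 19 s.

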